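Slide a vial rack down its lane on an open-bed sampler

ROBOT

A 6-joint arm with a two-finger parallel gripper is mounted at the origin on the work surface. World frame = base frame: x ahead of the robot, y to its left, z up, the work surface at z = 0. Lengths are in m, angles in degrees, forces in N, time in s.
With the tool pointing down it reaches from about 0.25 to 0.725 m from the base axis. Payload 9.7 kg.
Tool frame: the origin (TCP) lies at the very end of the fingers, on their centre line; the grasp point (between the pads) lies 19 mm behind it; x points along the fingers, y is the direction in which the jaws open and shut, and the axes are right-handed (so a half turn about x gives the same grasp; the last joint's range is limited). The gripper opens to 85 mm and grips with 20 to 120 N. Pads are 22 mm wide; open, the fingers measure 114 mm over their backs; the gripper's body (76 mm by 85 mm) begins 54 mm behind the grasp point. The pads swing forward as they close: fully open they stand 13 mm farther back than shut.
Start: joints at [67.838, 4.979, 10.078, 95.1, 0, 90], TCP at [0.207, 0.509, 0.231] pointing down, gripper open.
Joint ranges: [-179.16, 179.16], [-48.56, 103.87], [-65.8, 70.77], [-126.05, 130.52], [-82.76, 87.17], [-180, 180]. Speed limits (degrees/s): [127.2, 127.2, 147.25, 180, 180, 180].

INTERFACE

Orientations are given as [roll, pitch, yaw] about the fixed x, y, z axes, in that order (R = Rz(yaw) Ry(pitch) Rx(roll)).
In Python, from workcell import get_obs, cams, bot gives the robot as it stands.
- The arm moves only by the tool apply_moves, never from a script. Its argument "rows" is a list that holds one entry, the list of rows, each a list of 7 numbers: the shift along the tool's x, y, z in mm, then the turn, a rotation vector about the tool's x, y, z in rad, then the opening, from 0 (shut) to 1 (fully open). A call has 1 to 20 rows; each row is the pose to reach, as a shift and turn from the pose measured when the call began, along the tool's axes at that moment; what a row does not reach only later rows make up. A row lasts 1/10 s, in which the tool goes at most 50 mm and 8.59 degrees, less where a joint would pass 70% of its speed; a pose out of reach is approached as far as the arm can. A call with a gripper value outside its range is refused whole. The fingers move at their own pace and stop on an object; "newtons" is the grip in N (left out, the last holds). Time passes only in rows, so rows that repeat a pose let the fingers close. It gives the time, the measured TCP pose, the force and the opening at its end, in the units of the state.
- get_obs(): the state, without advancing time (a new reading comes with each control period).
- cams.camera(name): name is "scene" or "top"; returns a dict with "pixels" (480x640x3 uint8, red, green, blue), "range_z" (480x640 float32, m along the optical axis (not along the pixel's ray), 0 where there is no reading), "fx", "fy", "cx", "cy" (pixels), "D" ([k1, k2, p1, p2, k3] as OpenCV has them; the pictures are not rectified), "eye" and "attitude" of the camera in the world. Camera axes: x right, y up, looking along -z (the intrinsics and any distortion apply to the point x, -y, -z); pixel columns grow to the right and rows downward; lengths in m; the calibration is good to about 2 mm. A picture is of the moment at which its call begins.
- bot.job_done(): hands the job in, once; it reports no verdict.
Trained networks look in a picture, given as the dict that the camera call returned (one of the last four; its "shot" number tells which), for a name from the list of things; names that differ only in an ending like _2 or _b are one class to them, and where a whole thing is asked for, a point or a joint stands for the part that bears it (a point fixed in the world has none). Each returns a list of dicts, best first, with "confidence" (0 to 1); they miss things now and then, are a little off and sometimes report something else, mostly with a low value. They report only what shows in the picture. A call takes as long as a camera call.
- cams.find_in(label, picture): "at" ([x, y, z] in m, in world coordinates, good to about 4 mm: the middle of the surface that is visible of it).
The state is a dict: "time": time; "q": joint angles; "qd": joint speeds; "joint_efforts": joint torques, N m; "ee_pos": TCP position; "tcp_rot": TCP orientation; "wrist_force": force on the tool from outside, world axes, zero at the start; "torque": the same for the moment, N m; "opening": finger opening in m.
Only numpy, scipy, OpenCV 4.12 (cv2) and the standard library are available. Lean on these libraries where they do the work, as an engineer would, in place of code of your own. Each camera call takes 0.05 s, during which the arm holds its last target.

TASK

The loose vial rack has been set down crooked on the bare front part of the sampler's bed, before the free lane. With the fingertips alone, straighten it and push it gently down the free lane until it is fully home, square against the end stop beside the rack already loaded, without the rack or your fingers touching either guide rail of the lane: they are set to the needle, and a knock puts it out. Push it along the bed, do not grip, lift or tip it, and leave the other things as they stand.

Things in the scene. Friction and masses are not known exactly. Their poses are not given: they have to be found in the camera images.
- bed: Fixed sampler: aluminium plate, x -210 to 210, y -175 to 75 mm, top 14 mm above the bench, bare before x = 0. Two 92 mm wide lanes from x = 0: free one centred on y = 0, occupied one on y = -100 mm. White housing 150 mm high from x = 213 mm. Origin on the bench under the middle of the free lane's mouth; x level down the lane to the end stop, y left, z up.
- lane_mouth (a point): Middle of the free lane's mouth, on the bed's top (14 mm above the bench); axes as the bed's.
- lane_end (a point): Middle of the free lane's closed end, on the bed's top, 200 mm from the mouth; axes as the bed's. Plane of the faces of two round rubber buffers (y = -24 and 24 mm, 13 mm up) on the rigid steel stop bar, 26 mm high. A rack is home with its leading end face against them. A needle carriage hangs over the occupied lane only (y -157 to -123 mm, its tip 66 mm above the bench).
- rail_near: Free lane's guide rail on its +y side: dark steel bar 8 mm thick, top 12 mm above the bed (26 mm above the bench), from 4 to 200 mm down the lane, rounded nose. Origin on the bed at x = 0, y = 50 mm of the bed; inner face at y = 46 mm. Not to be touched.
- rail_mid: The same bar on the free lane's -y side, between the two lanes; origin at y = -50 mm of the bed, inner face at y = -46 mm. Not to be touched.
- rack: Loose rack to push: black block 120 (x, length) x 72 (y) x 36 mm high, 24 small capped vials on top (to 46 mm), 0.3 to 0.65 kg; slides on the bed under 1 to 6 N. Origin at the centre of its underside. Starts on the bare part of the bed, centre 85 to 115 mm before the mouth, up to 18 mm off the lane's centre line and 0.25 rad crooked, +x end leading. Home, its centre is 140 mm past the mouth.
- loaded_rack: An identical rack, loose, standing home in the occupied lane (centre at x = 140, y = -100 mm of the bed). Leave alone.
- spare_vial: A single amber glass vial with a metal cap, 23 mm in diameter, 47 mm high, standing upright on the bare front part of the bed before the occupied lane (about x = -155, y = -145 mm of the bed). Origin at the centre of its underside. Leave alone.
- bottle: A closed amber bottle 64 mm in diameter, 125 mm high, standing on the bench before the bed's front edge (about x = -295, y = -110 mm of the bed). Origin at the centre of its underside. Leave alone.
- cap_tray: An empty open white tray 70 x 100 x 30 mm high, standing on the bench before the bed's front edge (about x = -300, y = 35 mm of the bed). Origin at the centre of its underside. Leave alone.

How it is judged:
By the outcome, as a careful person would: the job done as asked, in the order asked, and still so for the second after the job is handed in, with the robot touching nothing.
It also fails if it takes over 59 s, if anything falls off the work surface, if the arm or the gripper's body presses on something with over 40 N, if the wrist force passes 120 N, or if a joint passes its speed limit or range.

## Working session

There is one attempt and no reset: what is moved stays moved. The work goes in short steps, Python scripts to look and compute and a tool call to move; the robot and the scene stay as the last step left them, time stands still between calls to the robot, and variables do not carry over. Pictures are saved under pics/ and viewed, and the job is handed in when it is done.

Besides the shell and the picture viewer there is one more tool, called after ">>>" by a JSON object that holds its "fn" and its "kwargs", one argument or row to a line. apply_moves: Moves the arm, as the interface text tells. Its arguments: {"type":"object","properties":{"rows":{"type":"array"},"newtons":{"type":"number"}},"required":["rows"]}

```bash
ls; mkdir -p pics; cat > h.py <<'E'
import numpy as np, cv2
from workcell import get_obs, cams, bot
E
python3 - <<'E'
from h import *
o=get_obs(); print(o)
for n in ("scene","top"):
    p=cams.camera(n); cv2.imwrite(f"pics/{n}0.png",p["pixels"][:,:,::-1])
    print(n,p["fx"],p["fy"],p["cx"],p["cy"],p["D"],p["eye"],p["attitude"],p["shot"])
    for l in ("bed","rack","rail_near","rail_mid","loaded_rack","spare_vial","bottle","cap_tray"):
        print(l,[(np.round(d["at"],4),round(d["confidence"],2)) for d in cams.find_in(l,p)][:3])
    np.savez(f"{n}0.npz",**{k:np.array(v) for k,v in p.items()})
E
```

```text
pics
{'time': 0.0, 'q': array([6.78392190e+01, 5.01280635e+00, 1.00337728e+01, 9.51002761e+01,
       1.19568240e-03, 9.00007662e+01]), 'qd': array([-0.09355118, -0.04713399,  0.01978785, -0.00419109,  0.00084731,
        0.0439003 ]), 'joint_efforts': array([ 6.87361080e-04, -5.20387387e+01,  4.64802039e+01,  1.64934515e-02,
        4.48575236e-05,  1.28112586e-05]), 'ee_pos': array([0.20736897, 0.50915386, 0.2305606 ]), 'tcp_rot': array([ -90.86296608,   89.92068132, -113.02451414]), 'wrist_force': array([ 0.93273995, -0.54406723, -1.23284973]), 'torque': array([0.04707319, 0.00206442, 0.00719197]), 'opening': 0.08557018684165271}
scene 519.5722709877728 519.5722709877728 312.5299421221323 244.5336547217969 [-0.01741594  0.          0.          0.          0.        ] [ 1.13901332 -0.06298059  0.73887431] [37.40829871 -0.30754288 85.40458433] 1
bed [(array([0.6822, 0.1325, 0.0179]), 0.66)]
rack [(array([ 0.5653, -0.1047,  0.0539]), 0.96)]
rail_near [(array([0.5501, 0.0948, 0.0252]), 0.8)]
rail_mid [(array([0.6834, 0.133 , 0.0185]), 0.27)]
loaded_rack [(array([0.7186, 0.0902, 0.0487
[... 247 characters left out ...]
]), 0.72)]
top 469.78546026485367 469.78546026485367 325.7182695461528 247.57326005734234 [-0.04678731  0.          0.          0.          0.        ] [ 0.43544191 -0.02835     0.97769597] [ 1.14444179e+01  3.16074364e-02 -9.10111548e+01] 2
bed [(array([0.6416, 0.095 , 0.0139]), 0.81)]
rack [(array([ 0.5412, -0.0998,  0.0508]), 0.94)]
rail_near [(array([0.5492, 0.0935, 0.0276]), 0.84)]
rail_mid [(array([0.6453, 0.0733, 0.0293]), 0.56)]
loaded_rack [(array([0.6961, 0.1033, 0.0505]), 0.74)]
spare_vial [(array([ 0.6832, -0.1888,  0.0613]), 0.72), (array([ 0.6108, -0.3222,  0.0827]), 0.62)]
bottle [(array([ 0.61  , -0.3247,  0.083 ]), 0.72)]
cap_tray [(array([ 0.4847, -0.2965,  0.007 ]), 0.71)]
```

View pics/scene0.png

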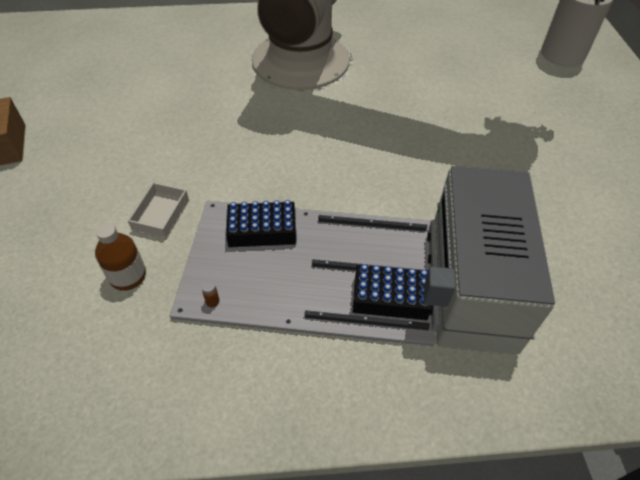

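View pics/top0.png

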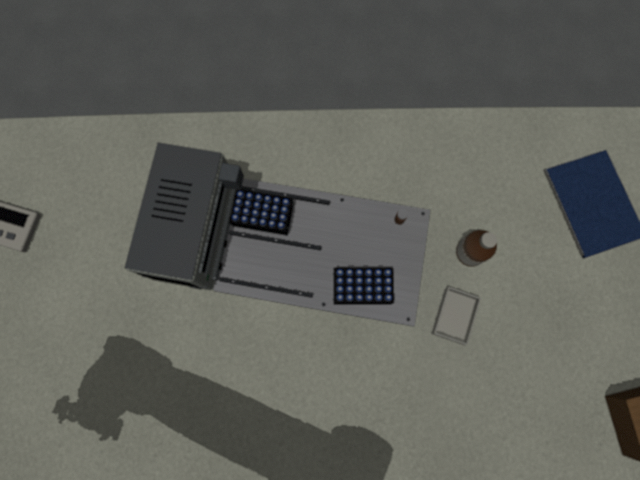

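```bash
cat >> h.py <<'E'
from scipy.spatial.transform import Rotation as Rn
def camRt(p):
    R=Rn.from_euler('xyz',np.array(p["attitude"]),degrees=True).as_matrix()@np.diag([1,-1,-1.])  # cv cam -> world
    return R,np.array(p["eye"])
def K(p): return np.array([[p["fx"],0,p["cx"]],[0,p["fy"],p["cy"]],[0,0,1.]],float)
def proj(p,X):
    R,t=camRt(p); Xc=(np.asarray(X,float).reshape(-1,3)-t)@R
    return cv2.projectPoints(Xc.reshape(-1,1,3),np.zeros(3),np.zeros(3),K(p),np.array(p["D"],float))[0].reshape(-1,2)
def cloud(p):
    R,t=camRt(p); h,w=p["range_z"].shape
    u,v=np.meshgrid(np.arange(w),np.arange(h)); uv=np.stack([u,v],-1).reshape(-1,1,2).astype(float)
    n=cv2.undistortPoints(uv,K(p),np.array(p["D"],float)).reshape(-1,2)
    z=p["range_z"].reshape(-1); Xc=np.c_[n*z[:,None],z]
    return (Xc@R.T+t).reshape(h,w,3)
def ortho(p,z,x0=.35,x1=.80,y0=-.40,y1=.35,s=1000): # image: row ~ -x, col ~ -y (like top)
    W=int((y1-y0)*s);H=int((x1-x0)*s)
    c,r=np.meshgrid(np.arange(W),np.arange(H))
    X=np.stack([x1-r/s,y1-c/s,np.full(c.shape,z)],-1)
    m=proj(p,X).astype(np.float32).reshape(H,W,2)
    return cv2.remap(p["pixels"],m[...,0],m[...,1],cv2.INTER_LINEAR)
def load(n):
    d=dict(np.load(n)); return d
E
python3 - <<'E'
from h import *
for n in("top","scene"):
    p=load(n+"0.npz"); C=cloud(p); z=C[...,2]; ok=p["range_z"]>0
    m=ok&(abs(z-.014)<.004)&(C[...,0]>.4)&(C[...,0]<.8)&(C[...,1]>-.3)&(C[...,1]<.3)
    print(n,"bed z",np.median(z[m]), "bench z",np.median(z[ok&(abs(z)<.006)]),m.sum())
    m2=m&(abs(z-.014)<.004)
    r=cv2.minAreaRect((C[m2][:,:2]*1000).astype(np.float32)); print(r)
    o=ortho(p,.014); cv2.imwrite(f"pics/{n}_o14.png",np.clip(o[:,:,::-1]*1.8,0,255).astype(np.uint8))
    o=ortho(p,.050); cv2.imwrite(f"pics/{n}_o50.png",np.clip(o[:,:,::-1]*1.8,0,255).astype(np.uint8))
E
```

```text
top bed z 0.013991457538780894 bench z -1.1002454387565308e-05 16984
((625.0045776367188, -31.00189208984375), (601.872802734375, 265.8023376464844), 77.26143646240234)
scene bed z 0.013763912662639266 bench z -0.00035107596085887094 21146
((616.1929321289062, -48.659912109375), (564.9150390625, 268.41357421875), 78.74702453613281)
```

View pics/top_o14.png

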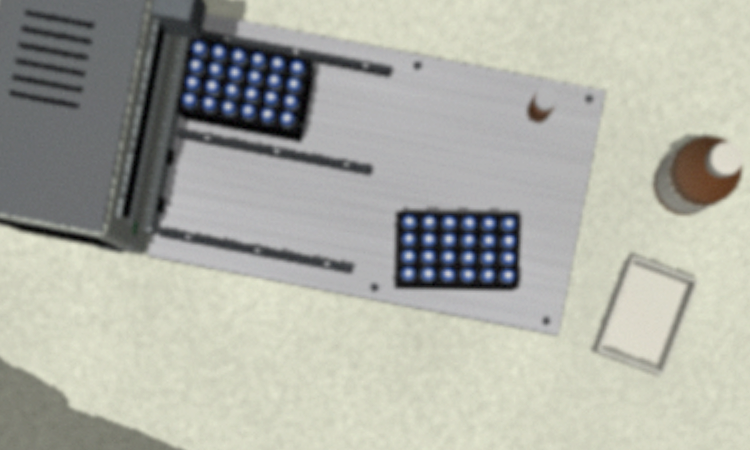

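View pics/scene_o14.png

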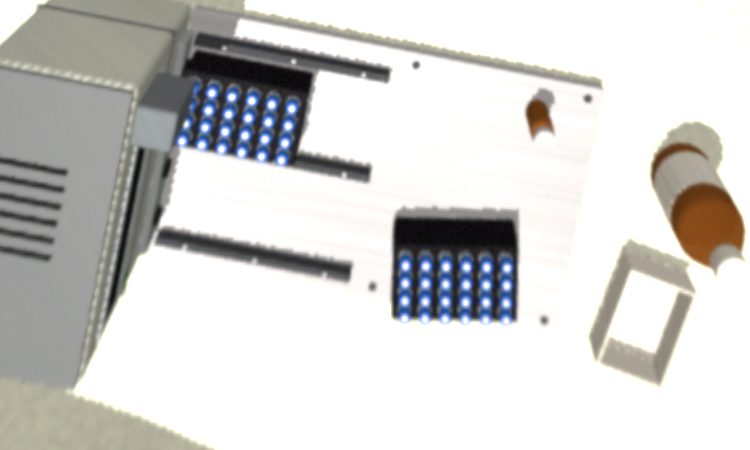

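```bash
cat >> h.py <<'E'
from scipy.optimize import least_squares
from scipy.ndimage import map_coordinates
def bedpt(P,b):  # P in mm bed coords; b=(x,y,th) metres/rad
    P=np.asarray(P,float).reshape(-1,3)/1000; c,s=np.cos(b[2]),np.sin(b[2])
    return np.c_[b[0]+c*P[:,0]-s*P[:,1],b[1]+s*P[:,0]+c*P[:,1],P[:,2]]
def edge_offsets(g,p,b,A,B,n,sgn,half=6,N=40):
    """offsets mm along bed-normal n of strongest gradient (sgn: bright rising along n)"""
    A=np.array(A,float);B=np.array(B,float);n=np.array(n,float)
    d=np.arange(-half,half+.01,.25); out=[]
    for f in np.linspace(0,1,N):
        X=A+(B-A)*f+d[:,None]*n
        uv=proj(p,bedpt(X,b)); v=map_coordinates(g,[uv[:,1],uv[:,0]],order=1)
        gr=sgn*np.gradient(v); gr=np.convolve(gr,np.ones(5)/5,'same'); gr[:4]=0;gr[-4:]=0
        i=gr.argmax()
        if gr[i]<.4: continue
        w=np.clip(gr[max(0,i-6):i+7],0,None); out.append(((d[max(0,i-6):i+7]*w).sum()/w.sum(),A+(B-A)*f))
    return out
E
cat > fitbed.py <<'E'
from h import *
def fit(p,lines,b0):
    g=p["pixels"].mean(2).astype(float); b=np.array(b0,float)
    for it in range(6):
        rows=[];rhs=[]; rep=[]
        for (nm,A,B,n,s) in lines:
            o=edge_offsets(g,p,b,A,B,n,s)
            if not o: rep.append((nm,None));continue
            v=np.array([x[0] for x in o]); md=np.median(v); rep.append((nm,round(md,2),round(v.std(),2),len(v)))
            for (e,P) in o:
                if abs(e-md)>1.5: continue
                # bed-frame shift (dx,dy) and rot dth at P : normal displacement
                rows.append([n[0],n[1],(n[0]*-P[1]+n[1]*P[0])]); rhs.append(e)
        s=np.linalg.lstsq(np.array(rows),np.array(rhs),rcond=None)[0]
        c,sn=np.cos(b[2]),np.sin(b[2]); b=b+[(c*s[0]-sn*s[1])/1000,(sn*s[0]+c*s[1])/1000,s[2]]
    return b,rep
b0=(.57,.003,np.radians(79.3))
# initial from corner
c,s=np.cos(b0[2]),np.sin(b0[2]); 
P=np.array([-.210,-.175]); b0=(.710-(c*P[0]-s*P[1]),-.254-(s*P[0]+c*P[1]),b0[2])
print(b0)
L=[("front",(-210,-165,14),(-210,65,14),(-1,0,0),1),
("left",(-200,75,14),(140,75,14),(0,1,0),1),
("right",(-200,-175,14),(20,-175,14),(0,-1,0),1),
("rn far",(15,46,26),(180,46,26),(0,-1,0),1),
("rm far",(15,-54,26),(40,-54,26),(0,-1,0),1),
("rn near",(15,54,14),(180,54,14),(0,1,0),1),
("rm near",(15,-46,14),(180,-46,14),(0,1,0),1)]
for n in("top","scene"):
    p=load(n+"0.npz")
    LL=L if n=="top" else [l for l in L if l[0] in("front","rn far")]
    for sel in (LL,[l for l in LL if l[0] in("front","rn far","rn near","rm near")]):
        b,rep=fit(p,sel,b0); print(n,np.round(b[:2]*1000,2),np.degrees(b[2]).round(2)); print(rep)
E
python3 fitbed.py
```

```text
(np.float64(0.5770327498358385), np.float64(-0.015159655033364805), np.float64(1.3840460968315034))
top [578.53 -17.09] 78.91
[('front', np.float64(0.04), np.float64(0.53), 40), ('left', np.float64(1.81), np.float64(0.47), 40), ('right', np.float64(0.95), np.float64(1.1), 40), ('rn far', np.float64(0.56), np.float64(0.7), 40), ('rm far', np.float64(0.13), np.float64(0.99), 40), ('rn near', np.float64(0.03), np.float64(0.42), 40), ('rm near', np.float64(-0.23), np.float64(0.47), 40)]
top [579.05 -17.39] 79.09
[('front', np.float64(-0.02), np.float64(0.47), 40), ('rn far', np.float64(0.31), np.float64(0.66), 40), ('rn near', np.float64(0.2), np.float64(0.44), 40), ('rm near', np.float64(0.12), np.float64(0.45), 40)]
scene [577.22 -14.15] 78.89
[('front', np.float64(0.08), np.float64(0.42), 40), ('rn far', None)]
scene [577.22 -14.15] 78.89
[('front', np.float64(0.08), np.float64(0.42), 40), ('rn far', None)]
```

```bash
cat >> h.py <<'E'
B0=np.array([.5788,-.0172,np.radians(79.0)])
def tobed(X,b=B0):
    X=np.asarray(X,float); c,s=np.cos(b[2]),np.sin(b[2]); d=X[:,:2]-b[:2]
    return np.c_[c*d[:,0]+s*d[:,1],-s*d[:,0]+c*d[:,1]]*1000
def unproj(p,uv,z):
    R,t=camRt(p); n=cv2.undistortPoints(np.asarray(uv,float).reshape(-1,1,2),K(p),np.array(p["D"],float)).reshape(-1,2)
    d=np.c_[n,np.ones(len(n))]@R.T; return t+d*((z-t[2])/d[:,2])[:,None]
def caps(p,z=.060):
    """cap blobs -> bed mm"""
    im=cv2.resize(p["pixels"],None,fx=4,fy=4,interpolation=cv2.INTER_CUBIC).astype(int)
    m=((im[...,2]-im[...,0]>18)).astype(np.uint8)
    n,l,st,c=cv2.connectedComponentsWithStats(m)
    ok=[i for i in range(1,n) if 40<st[i,4]<3000]
    return tobed(unproj(p,(c[ok]+.5)/4-.5,z)),st[ok,4],m
def rackfit(p,guess,z=.060):
    """fit 6x4 grid, symmetric; guess (x,y,th)"""
    P,a,_=caps(p,z); best=None
    g=np.array([(i,j) for i in range(6) for j in range(4)],float)-[2.5,1.5]
    q=np.array([guess[0],guess[1],guess[2],19.5,17.5])
    for it in range(30):
        c,s=np.cos(q[2]),np.sin(q[2]); 
        X=np.c_[q[0]+c*g[:,0]*q[3]-s*g[:,1]*q[4],q[1]+s*g[:,0]*q[3]+c*g[:,1]*q[4]]
        D=np.linalg.norm(P[None]-X[:,None],axis=2); i=D.argmin(1); ok=D.min(1)<9
        def f(q):
            c,s=np.cos(q[2]),np.sin(q[2]); G=g[ok]
            return (np.c_[q[0]+c*G[:,0]*q[3]-s*G[:,1]*q[4],q[1]+s*G[:,0]*q[3]+c*G[:,1]*q[4]]-P[i[ok]]).ravel()
        q=least_squares(f,q,loss='soft_l1').x
    return q,ok.sum(),np.sqrt((f(q)**2).mean())
E
python3 - <<'E'
from h import *
for n in("top","scene"):
    p=load(n+"0.npz"); P,a,m=caps(p); print(n,len(P))
    for gs in ((-100,5,.17),(140,-100,0)):
        q,k,r=rackfit(p,gs); print(np.round(q,2),np.degrees(q[2]).round(2),k,r.round(2))
    C=cloud(p);Pb=tobed(C.reshape(-1,3)); z=C[...,2].ravel()
    for nm,c,zz in(("rack",(-100,5),.05),("loaded",(140,-100),.05)):
        k=(abs(z-zz)<.004)&(abs(Pb[:,0]-c[0])<80)&(abs(Pb[:,1]-c[1])<60)
        print(nm,cv2.minAreaRect(Pb[k].astype(np.float32)),k.sum())
E
```

```text
top 41
[-100.      5.      0.17   19.5    17.5 ] 9.74 0 nan
[139.67 -99.94   0.    18.99  16.15] 0.13 22 3.87
rack ((-91.60969543457031, 14.854589462280273), (120.11632537841797, 72.46784973144531), 9.827317237854004) 1547
loaded ((147.37533569335938, -89.12890625), (136.6959228515625, 95.92823028564453), 0.4644445776939392) 1346
scene 7
[-169.53  376.69    6.45   18.94 -749.26] 369.5 5 0.12
[ 139.58 -100.02   -0.15   18.47   17.46] -8.87 1 0.0
rack ((-89.80149841308594, 13.513057708740234), (120.0184097290039, 75.00926971435547), 10.219657897949219) 1371
loaded ((148.40492248535156, -101.6289291381836), (135.1774139404297, 113.73226165771484), 0.04696584492921829) 1725h.py:69: RuntimeWarning: Mean of empty slice.
  return q,ok.sum(),np.sqrt((f(q)**2).mean())
  ret = ret.dtype.type(ret / rcount)
```

```bash
cat >> h.py <<'E'
def plan(bx,by,z,ydeg_bed,b=B0,show=True):
    """target: bed mm, z mm world, tool y axis heading in bed frame (deg, mod 180)"""
    o=get_obs(); R0=Rn.from_euler('xyz',o["tcp_rot"],degrees=True).as_matrix()
    T=bedpt([[bx,by,z]],b)[0]; sh=R0.T@(T-o["ee_pos"])*1000
    best=None
    for k in(0,180):
        a=b[2]+np.radians(ydeg_bed+k); y=np.array([np.cos(a),np.sin(a),0]); x=np.array([0,0,-1.]); R=np.c_[x,y,np.cross(x,y)]
        rv=Rn.from_matrix(R0.T@R).as_rotvec()
        if show: print("opt",k,"shift",np.round(sh,1),"rv",np.round(rv,4))
def st():
    o=get_obs(); R0=Rn.from_euler('xyz',o["tcp_rot"],degrees=True).as_matrix()
    print("t",round(o["time"],2),"bed",tobed(o["ee_pos"][None]).round(1),"z",round(o["ee_pos"][2]*1000,1),"tooly bed deg",np.degrees(np.arctan2(R0[1,1],R0[0,1])-B0[2]).round(2),"toolx",R0[:,0].round(3),"F",o["wrist_force"].round(1),"open",round(o["opening"]*1000,1),"q",o["q"].round(0))
E
python3 - <<'E'
from h import *
st(); plan(-91,98,140,0); plan(-91,98,24,0)
E
```

```text
t 0.9 bed [[446. 465.]] z 231.3 tooly bed deg -11.16 toolx [-0. -0. -1.] F [ 0.7 -1.  -0.3] open 85.4 q [68.  5. 10. 95. -0. 90.]
opt 0 shift [  91.3 -455.8  464. ] rv [-0.1948  0.      0.    ]
opt 180 shift [  91.3 -455.8  464. ] rv [ 2.9468  0.     -0.    ]
opt 0 shift [ 207.3 -455.8  464. ] rv [-0.1948  0.      0.    ]
opt 180 shift [ 207.3 -455.8  464. ] rv [ 2.9468  0.     -0.    ]
```

>>> {"fn": "apply_moves", "kwargs": {
  "rows": [
    [[5,-28,29,-0.012,0,0,0.7],[15,-60,61,-0.03,0,0,0.7],[25,-92,94,-0.05,0,0,0.7],[35,-124,126,-0.065,0,0,0.7],[45,-156,159,-0.08,0,0,0.7],[55,-188,191,-0.1,0,0,0.7],[65,-220,224,-0.11,0,0,0.7],[72,-252,257,-0.12,0,0,0.7],[80,-284,289,-0.14,0,0,0.7],[85,-316,322,-0.15,0,0,0.7],[91,-348,354,-0.165,0,0,0.7],[91,-380,387,-0.18,0,0,0.7],[91,-412,420,-0.195,0,0,0.7],[91,-440,448,-0.195,0,0,0.7],[91,-456,464,-0.195,0,0,0.7],[91,-456,464,-0.195,0,0,0.7],[91,-456,464,-0.195,0,0,0.7]]
  ]
}}

```text
time: 2.6
ee_pos: [0.465, -0.0882, 0.1401]
tcp_rot: [164.5, 90.0, 153.4]
wrist_force: [0.7, -0.6, -0.6]
opening: 0.0594
```

```bash
python3 - <<'E'
from h import *
st(); plan(-91,98,24,0)
p=cams.camera("scene"); cv2.imwrite("pics/s1.png",p["pixels"][:,:,::-1]); 
p=cams.camera("top"); cv2.imwrite("pics/t1.png",p["pixels"][:,:,::-1])
E
```

```text
t 2.6 bed [[-91.4  98.2]] z 140.1 tooly bed deg -0.06 toolx [-0.001  0.    -1.   ] F [ 0.7 -0.6 -0.6] open 59.4 q [-11.  -6. -11.  85.   0.   0.]
opt 0 shift [116.1   0.4   0.3] rv [-0.0011 -0.0007 -0.0002]
opt 180 shift [116.1   0.4   0.3] rv [ 3.1405e+00 -3.0000e-04  1.1000e-03]
```

View pics/s1.png

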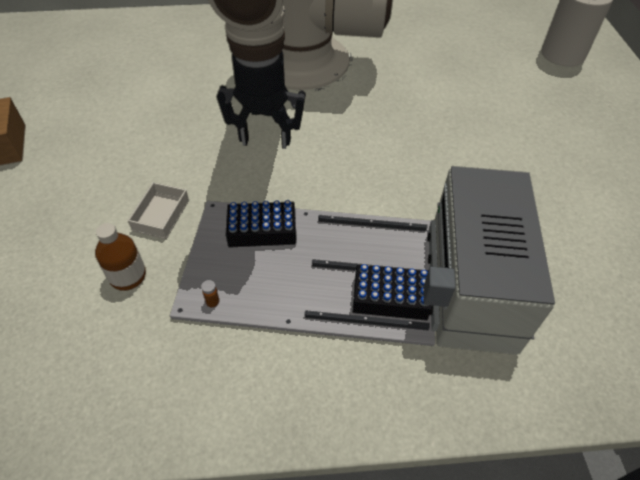

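>>> {"fn": "apply_moves", "kwargs": {
  "rows": [
    [[25,0,0,0,0,0,0.7],[55,0,0,0,0,0,0.7],[85,0,0,0,0,0,0.7],[105,0,0,0,0,0,0.7],[116,0,0,0,0,0,0.7],[116,0,8,0,0,0,0.7],[116,0,16,0,0,0,0.7],[116,0,22,0,0,0,0.7],[116,0,25,0,0,0,0.7],[116,0,28,0,0,0,0.7],[116,0,30,0,0,0,0.7],[116,0,32,0,0,0,0.7],[116,0,34,0,0,0,0.7],[116,0,36,0,0,0,0.7],[116,0,38,0,0,0,0.7],[116,0,40,0,0,0,0.7],[116,0,42,0,0,0,0.7],[116,0,43,0,0,0,0.7]]
  ]
}}

```text
time: 4.5
ee_pos: [0.5073, -0.0955, 0.0243]
tcp_rot: [103.9, 90.0, 92.9]
wrist_force: [-3.7, 1.8, 1.3]
opening: 0.06
```

```bash
cat >> h.py <<'E'
def look(tag,guess=None):
    st()
    for n in("scene","top"):
        p=cams.camera(n); cv2.imwrite(f"pics/{n}_{tag}.png",p["pixels"][:,:,::-1]); np.savez(f"{n}_{tag}.npz",**{k:np.array(v) for k,v in p.items()})
        C=cloud(p);Pb=tobed(C.reshape(-1,3)); z=C[...,2].ravel()
        if guess is not None:
            q,k,r=rackfit(p,guess); print(n,"caps",np.round(q,2),np.degrees(q[2]).round(2),k,r.round(2))
            k=(abs(z-.05)<.003)&(abs(Pb[:,0]-guess[0])<75)&(abs(Pb[:,1]-guess[1])<50)
            # keep the largest blob only
            m=k.reshape(C.shape[:2]).astype(np.uint8); nn,l,s_,c=cv2.connectedComponentsWithStats(m,connectivity=8)
            i=1+s_[1:,4].argmax(); kk=(l==i).ravel(); print(n,"depth",cv2.minAreaRect(Pb[kk].astype(np.float32)),kk.sum())
E
python3 - <<'E'
from h import *
look("2",(-90,10,0))
E
```

```text
t 4.5 bed [[-90.5  55.2]] z 24.3 tooly bed deg 0.04 toolx [-0.  0. -1.] F [-3.7  1.8  1.3] open 60.0 q [-11.   2. -16.  72.   0.   0.]
scene caps [-9.345e+01  7.780e+00  4.000e-02  1.889e+01  1.620e+01] 2.2 5 0.36
scene depth ((-93.77416229248047, 4.665790557861328), (119.75558471679688, 76.38758087158203), 3.823411464691162) 1286
top caps [-90.   10.    0.   19.5  17.5] 0.0 0 nanh.py:69: RuntimeWarning: Mean of empty slice.
  return q,ok.sum(),np.sqrt((f(q)**2).mean())
  ret = ret.dtype.type(ret / rcount)
Traceback (most recent call last):
  File "h.py", line 92, in look
    i=1+s_[1:,4].argmax(); kk=(l==i).ravel(); print(n,"depth",cv2.minAreaRect(Pb[kk].astype(np.float32)),kk.sum())
        ~~~~~~~~~~~~~~~^^
ValueError: attempt to get argmax of an empty sequence
```

View pics/scene_2.png

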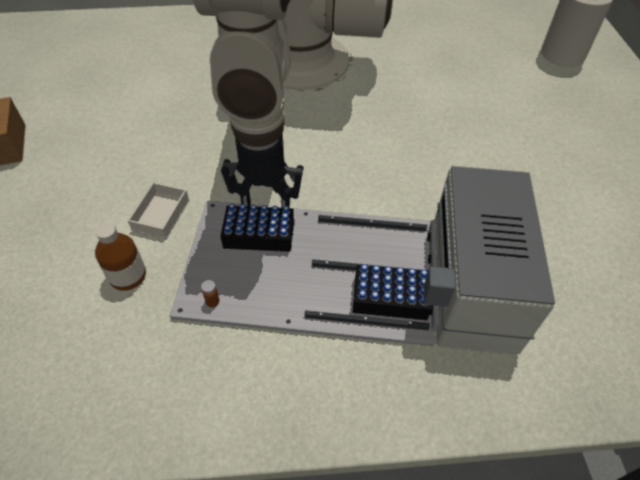

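View pics/top_2.png

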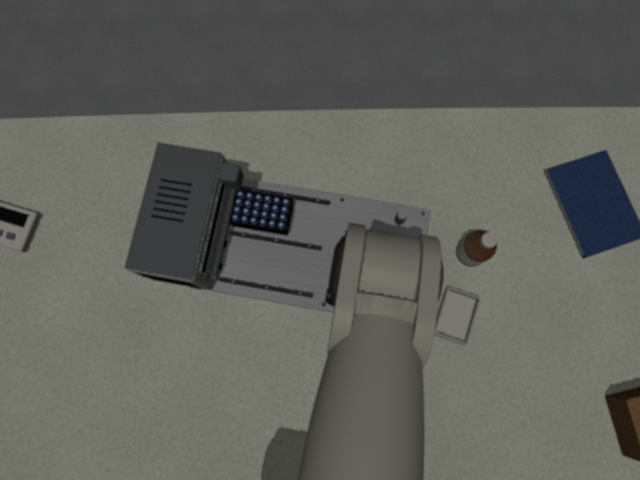

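>>> {"fn": "apply_moves", "kwargs": {
  "rows": [
    [[0,0,2,0,0,0,0.7],[0,0,4,0,0,0,0.7],[0,0,6,0,0,0,0.7],[0,0,7,0,0,0,0.7],[0,0,8,0,0,0,0.7],[0,0,8,0,0,0,0.7]]
  ]
}}

```text
time: 5.2
ee_pos: [0.5152, -0.0972, 0.0243]
tcp_rot: [-81.9, 90.0, -92.9]
wrist_force: [-3.3, 0.8, 1.8]
opening: 0.0599
```

```bash
sed -i 's/i=1+s_/if nn<2: continue\n            i=1+s_/' h.py; python3 - <<'E'
from h import *
look("3",(-92,3,0))
p=load("scene_3.npz"); uv=proj(p,bedpt([[-92,3,40]],B0))[0]; print(uv)
c=p["pixels"][170:270,190:330,::-1]; cv2.imwrite("pics/s3c.png",cv2.resize(c,None,fx=5,fy=5,interpolation=cv2.INTER_CUBIC))
E
```

```text
t 5.2 bed [[-90.7  47.1]] z 24.3 tooly bed deg 0.03 toolx [-0. -0. -1.] F [-3.3  0.8  1.8] open 59.9 q [-11.   3. -15.  72.  -0.   0.]
scene caps [-9.546e+01  7.760e+00 -1.000e-02  1.890e+01  2.646e+01] -0.51 5 0.2
scene depth ((-96.09300994873047, 4.951667785644531), (86.653564453125, 120.26312255859375), 89.37751770019531) 1319
top caps [-92.    3.    0.   19.5  17.5] 0.0 0 nan
[258.47709827 225.72771192]h.py:69: RuntimeWarning: Mean of empty slice.
  return q,ok.sum(),np.sqrt((f(q)**2).mean())
  ret = ret.dtype.type(ret / rcount)
```

View pics/s3c.png

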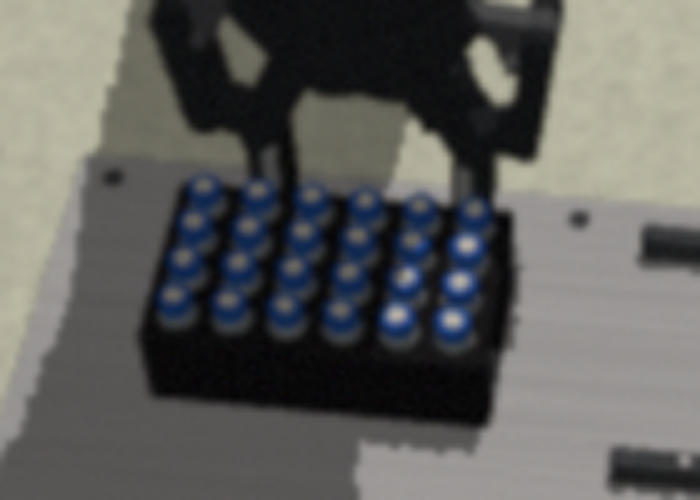

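```bash
cat >> h.py <<'E'
def rackfit2(p,guess,z=.058,win=9):
    """template-like: blueness image; maximise mean blueness at 24 predicted cap spots"""
    im=cv2.GaussianBlur(p["pixels"],(0,0),1.0).astype(float)
    bl=(im[...,2]-im[...,0]*.9)/(im.sum(2)+30)
    g=(np.array([(i,j) for i in range(6) for j in range(4)],float)-[2.5,1.5])*[18.95,16.2]
    def sc(q):
        c,s=np.cos(q[2]),np.sin(q[2]); X=np.c_[q[0]+c*g[:,0]-s*g[:,1],q[1]+s*g[:,0]+c*g[:,1],np.full(24,z*1000)]
        uv=proj(p,bedpt(X,B0)); return -map_coordinates(bl,[uv[:,1],uv[:,0]],order=1).mean()
    from scipy.optimize import minimize
    best=min((minimize(sc,np.array(guess)+[dx,dy,dt],method='Nelder-Mead',options=dict(initial_simplex=np.array(guess)+[dx,dy,dt]+np.array([[0,0,0],[3,0,0],[0,3,0],[0,0,.03]]),xatol=.02,fatol=1e-6)) for dx in(-5,0,5) for dy in (-5,0,5) for dt in(-.05,0,.05)),key=lambda r:r.fun)
    return best.x,best.fun
E
python3 - <<'E'
from h import *
for f,gs in (("scene0",(-91,14,.17)),("top0",(-91,14,.17)),("top0",(140,-100,0)),("scene0",(140,-100,0)),("scene_2",(-92,6,.05)),("scene_3",(-95,0,0))):
    q,v=rackfit2(load(f+".npz"),gs); print(f,np.round(q[:2],2),np.degrees(q[2]).round(2),round(v,4))
E
```

```text
scene0 [-88.55   8.9 ] 9.62 -0.2806
top0 [-95.75   9.48] 9.94 -0.1799
top0 [ 133.35 -101.64] 0.37 -0.1841
scene0 [ 139.48 -105.95] 0.61 -0.2739
scene_2 [-92.87  -0.79] 3.39 -0.2875
scene_3 [-95.59  -6.55] -0.11 -0.2892
```

>>> {"fn": "apply_moves", "kwargs": {
  "rows": [
    [[0,0,-8,0,0,0,0.7],[0,0,-22,0,0,0,0.7],[-20,0,-32,0,0,0,0.7],[-60,0,-35,0,0,0,0.6],[-95,-5,-30,-0.13,0,0,0.45],[-110,-20,-20,-0.26,0,0,0.45],[-110,-40,-10,-0.39,0,0,0.45],[-110,-60,0,-0.52,0,0,0.45],[-110,-80,12,-0.65,0,0,0.45],[-110,-94,24,-0.78,0,0,0.45],[-110,-94,36,-0.91,0,0,0.45],[-110,-94,47,-1.04,0,0,0.45],[-110,-94,47,-1.17,0,0,0.45],[-110,-94,47,-1.3,0,0,0.45],[-110,-94,47,-1.43,0,0,0.45],[-110,-94,47,-1.57,0,0,0.45],[-110,-94,47,-1.571,0,0,0.45],[-110,-94,47,-1.571,0,0,0.45]]
  ]
}}

```text
time: 7.1
ee_pos: [0.5434, -0.1985, 0.1344]
tcp_rot: [-122.7, 89.9, -43.9]
wrist_force: [0.1, -0.4, -0.3]
opening: 0.0386
```

```bash
python3 - <<'E' 2>/dev/null
from h import *
look("4",(-95,0,0)); plan(-180,0,24,90)
for f in ("scene_4","top_4"):
    q,v=rackfit2(load(f+".npz"),(-95,-4,0)); print(f,np.round(q[:2],2),np.degrees(q[2]).round(2),round(v,4))
E
```

```text
t 7.1 bed [[-1.847e+02  1.000e-01]] z 134.4 tooly bed deg 89.81 toolx [ 0.001 -0.001 -1.   ] F [ 0.1 -0.4 -0.3] open 38.6 q [-20.   8.   3.  85.  -0. -99.]
scene caps [-95.    0.    0.   19.5  17.5] 0.0 0 nan
scene depth ((-96.18512725830078, -2.4856491088867188), (72.8254165649414, 120.24798583984375), 89.51596069335938) 1294
top caps [-98.13  -0.58   0.    18.96  16.4 ] 0.08 24 2.37
top depth ((-97.88729858398438, -0.5881614685058594), (72.50889587402344, 120.18976593017578), 89.9462661743164) 1357
opt 0 shift [ 1.104e+02 -1.000e-01  4.700e+00] rv [-0.0025 -0.0004  0.0006]
opt 180 shift [ 1.104e+02 -1.000e-01  4.700e+00] rv [3.1391e+00 9.0000e-04 6.0000e-04]
scene_4 [-95.58  -6.78] -0.27 -0.284
top_4 [-93.12  -4.41] 0.37 -0.1767
```

View pics/top_4.png

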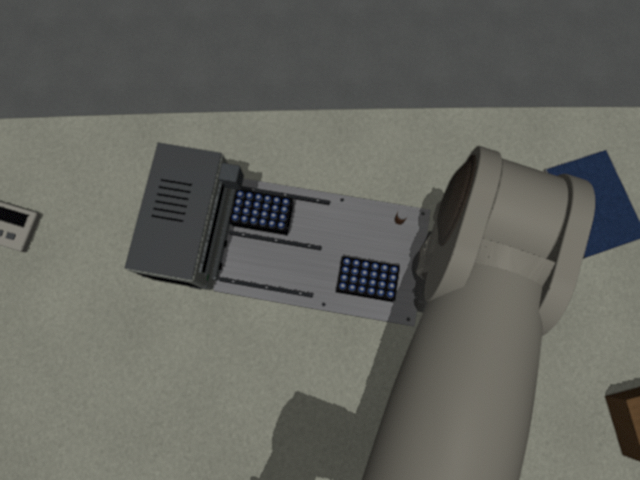

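View pics/scene_4.png

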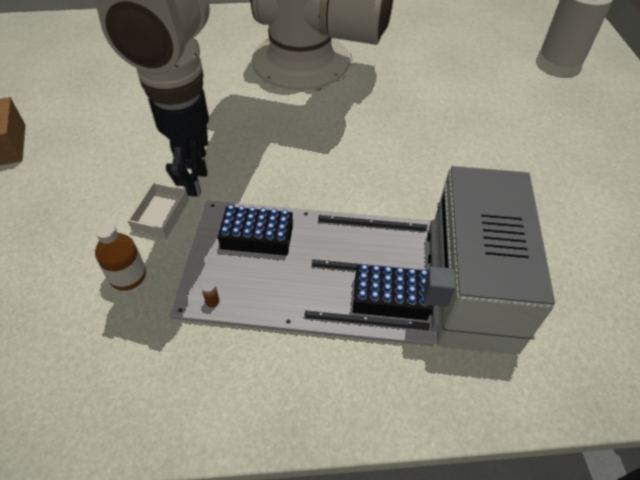

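>>> {"fn": "apply_moves", "kwargs": {
  "rows": [
    [[25,0,0,-0.003,0,0,0.45],[55,0,0,-0.003,0,0,0.45],[85,0,0,-0.003,0,0,0.45],[103,0,2,-0.003,0,0,0.45],[110,0,6,-0.003,0,0,0.45],[110,0,10,-0.003,0,0,0.45],[110,0,12,-0.003,0,0,0.45],[110,0,14,-0.003,0,0,0.45],[110,0,16,-0.003,0,0,0.45],[110,0,18,-0.003,0,0,0.45],[110,0,21,-0.003,0,0,0.45],[110,0,24,-0.003,0,0,0.45],[110,0,28,-0.003,0,0,0.45],[110,0,32,-0.003,0,0,0.45],[110,0,36,-0.003,0,0,0.45],[110,0,40,-0.003,0,0,0.45],[110,0,44,-0.003,0,0,0.45],[110,0,48,-0.003,0,0,0.45],[110,0,52,-0.003,0,0,0.45]]
  ]
}}

```text
time: 9.1
ee_pos: [0.5542, -0.1485, 0.0257]
tcp_rot: [-129.6, 89.8, -50.6]
wrist_force: [-1.1, -5.6, 4.3]
opening: 0.0382
```

```bash
python3 - <<'E' 2>/dev/null
from h import *
look("5",(-60,0,0)); plan(-60,0,24,90)
E
```

```text
t 9.1 bed [[-133.6   -0.9]] z 25.7 tooly bed deg 89.97 toolx [ 0.002 -0.003 -1.   ] F [-1.1 -5.6  4.3] open 38.2 q [-15.   9.  -8.  73.  -0. -94.]
scene caps [-60.    0.    0.   19.5  17.5] 0.0 0 nan
scene depth ((-67.63339233398438, -2.6907997131347656), (72.6292953491211, 134.19105529785156), 89.78276062011719) 1343
top caps [-61.92  -0.74   0.    19.03  16.35] 0.1 20 2.59
top depth ((-52.652103424072266, -0.6536788940429688), (72.14619445800781, 101.9947738647461), 89.94086456298828) 1141
opt 0 shift [ 1.4  0.8 73. ] rv [ 0.0002 -0.0014  0.0025]
opt 180 shift [ 1.4  0.8 73. ] rv [-3.1414e+00 -4.0000e-03 -2.1000e-03]
```

View pics/scene_5.png

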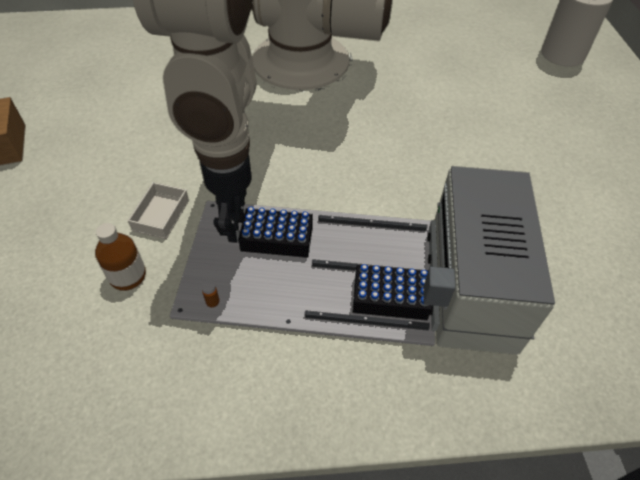

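>>> {"fn": "apply_moves", "kwargs": {
  "rows": [
    [[0,0,4,0,0,0,0.45],[0,0,8,0,0,0,0.45],[0,0,12,0,0,0,0.45],[0,0,16,0,0,0,0.45],[0,0,20,0,0,0,0.45],[0,0,24,0,0,0,0.45],[0,0,28,0,0,0,0.45],[0,0,32,0,0,0,0.45],[0,0,36,0,0,0,0.45],[0,0,40,0,0,0,0.45],[0,0,44,0,0,0,0.45],[0,0,48,0,0,0,0.45],[0,0,52,0,0,0,0.45],[0,0,56,0,0,0,0.45],[0,0,60,0,0,0,0.45]]
  ]
}}

```text
time: 10.7
ee_pos: [0.5657, -0.0889, 0.0256]
tcp_rot: [-123.1, 89.8, -44.1]
wrist_force: [-0.3, -4.5, 3.9]
opening: 0.0386
```

```bash
python3 - <<'E' 2>/dev/null
from h import *
look("6",(-1,0,0)); plan(0,0,24,90)
E
```

```text
t 10.7 bed [[-72.8  -0.8]] z 25.6 tooly bed deg 90.01 toolx [ 0.002 -0.002 -1.   ] F [-0.3 -4.5  3.9] open 38.6 q [ -9.   9.  -8.  73.  -0. -88.]
scene caps [-1.   0.   0.  19.5 17.5] 0.0 0 nan
scene depth ((-1.2059555053710938, -2.5424766540527344), (72.45719146728516, 122.8521728515625), 89.18550109863281) 1313
top caps [ 1.23 -0.58  0.   17.69 16.49] 0.01 16 0.85
top depth ((23.862003326416016, -0.5019912719726562), (69.93572235107422, 72.16825866699219), 0.6601829528808594) 781
opt 0 shift [ 1.4  0.8 72.3] rv [ 0.0008 -0.0009  0.0027]
opt 180 shift [ 1.4  0.8 72.3] rv [-3.1408e+00 -4.3000e-03 -1.4000e-03]
```

View pics/top_6.png

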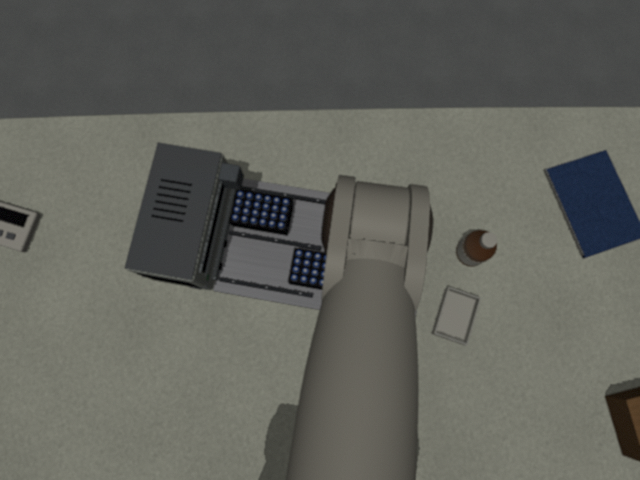

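>>> {"fn": "apply_moves", "kwargs": {
  "rows": [
    [[0,0,4,0,0,0,0.45],[0,0,8,0,0,0,0.45],[0,0,12,0,0,0,0.45],[0,0,16,0,0,0,0.45],[0,0,20,0,0,0,0.45],[0,0,24,0,0,0,0.45],[0,0,28,0,0,0,0.45],[0,0,32,0,0,0,0.45],[0,0,36,0,0,0,0.45],[0,0,40,0,0,0,0.45],[0,0,44,0,0,0,0.45],[0,0,48,0,0,0,0.45],[0,0,52,0,0,0,0.45],[0,0,56,0,0,0,0.45],[0,0,60,0,0,0,0.45],[0,0,64,0,0,0,0.45],[0,0,68,0,0,0,0.45],[0,0,72,0,0,0,0.45],[0,0,76,0,0,0,0.45],[0,0,80,0,0,0,0.45]]
  ]
}}

```text
time: 12.8
ee_pos: [0.581, -0.0095, 0.0254]
tcp_rot: [-111.0, 89.8, -32.0]
wrist_force: [-1.3, -5.6, 2.3]
opening: 0.0382
```

```bash
python3 - <<'E' 2>/dev/null
from h import *
look("7",(80,0,0)); plan(68,0,24,90)
p=load("scene_7.npz"); c=p["pixels"][170:330,280:460,::-1]; cv2.imwrite("pics/s7c.png",cv2.resize(c,None,fx=4,fy=3.7,interpolation=cv2.INTER_CUBIC))
E
```

```text
t 12.8 bed [[ 8.  -0.7]] z 25.4 tooly bed deg 90.04 toolx [ 0.002 -0.002 -1.   ] F [-1.3 -5.6  2.3] open 38.2 q [ -1.  10.  -7.  73.  -0. -80.]
scene caps [80.   0.   0.  19.5 17.5] 0.0 0 nan
scene depth ((81.24559020996094, -3.0084686279296875), (73.8213119506836, 120.01691436767578), 89.45033264160156) 1333
top caps [80.81 -4.85  0.12 20.87 16.39] 6.69 2 0.0
top depth ((138.38363647460938, 1.7632179260253906), (12.370012283325195, 67.42082214355469), 11.092683792114258) 97
opt 0 shift [ 1.3  0.6 59.5] rv [ 0.0014 -0.0001  0.0025]
opt 180 shift [ 1.3  0.6 59.5] rv [-3.1402e+00 -3.9000e-03 -2.0000e-04]
```

View pics/s7c.png

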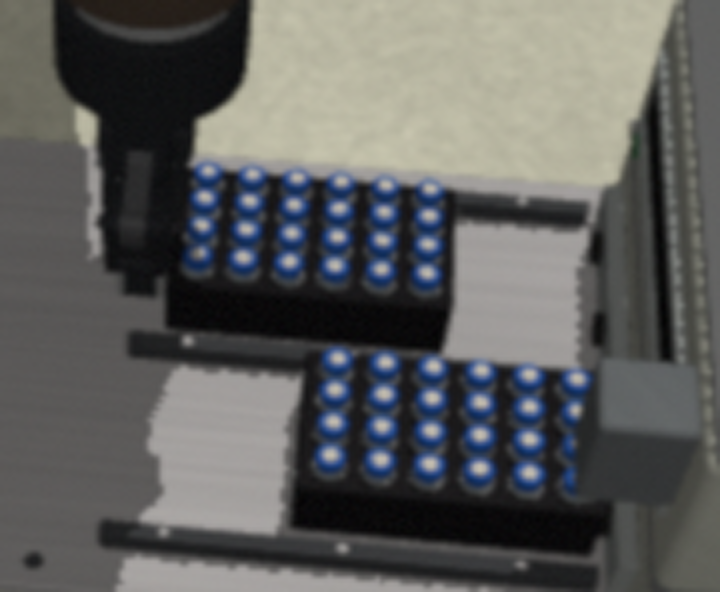

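>>> {"fn": "apply_moves", "kwargs": {
  "rows": [
    [[0,0,4,0,0,0,0.45],[0,0,8,0,0,0,0.45],[0,0,12,0,0,0,0.45],[0,0,16,0,0,0,0.45],[0,0,20,0,0,0,0.45],[0,0,24,0,0,0,0.45],[0,0,28,0,0,0,0.45],[0,0,32,0,0,0,0.45],[0,0,36,0,0,0,0.45],[0,0,40,0,0,0,0.45],[0,0,44,0,0,0,0.45],[0,0,47,0,0,0,0.45],[0,0,50,0,0,0,0.45],[0,0,52,0,0,0,0.45],[0,0,53,0,0,0,0.45],[0,0,54,0,0,0,0.45]]
  ]
}}

```text
time: 14.5
ee_pos: [0.5913, 0.0441, 0.0253]
tcp_rot: [-92.1, 89.9, -13.0]
wrist_force: [-0.7, -4.6, 2.6]
opening: 0.0385
```

```bash
python3 - <<'E' 2>/dev/null
from h import *
look("8",(134,0,0)); plan(68,0,24,90)
p=load("scene_8.npz"); c=p["pixels"][170:330,280:460,::-1]; cv2.imwrite("pics/s8c.png",cv2.resize(c,None,fx=4,fy=3.7,interpolation=cv2.INTER_CUBIC))
E
```

```text
t 14.5 bed [[62.5 -0.6]] z 25.3 tooly bed deg 90.08 toolx [ 0.002 -0.001 -1.   ] F [-0.7 -4.6  2.6] open 38.5 q [  4.  12.  -5.  73.  -0. -75.]
scene caps [134.    0.    0.   19.5  17.5] 0.0 0 nan
scene depth ((135.8715362548828, -2.1871299743652344), (119.6044921875, 73.49744415283203), 0.12682530283927917) 1258
```

>>> {"fn": "apply_moves", "kwargs": {
  "rows": [
    [[0,0,1,0,0,0,0.45],[0,0,2,0,0,0,0.45],[0,0,3,0,0,0,0.45],[0,0,3.5,0,0,0,0.45],[0,0,4,0,0,0,0.45],[0,0,4.5,0,0,0,0.45]]
  ]
}}

```text
time: 15.2
ee_pos: [0.5922, 0.0486, 0.0253]
tcp_rot: [-86.1, 89.9, -7.0]
wrist_force: [0.1, -4.1, 2.5]
opening: 0.0383
```

>>> {"fn": "apply_moves", "kwargs": {
  "rows": [
    [[0,0,0.5,0,0,0,0.45],[0,0,1,0,0,0,0.45],[0,0,1.5,0,0,0,0.45]]
  ]
}}

```text
time: 15.5
ee_pos: [0.5925, 0.0502, 0.0253]
tcp_rot: [-85.1, 89.9, -6.0]
wrist_force: [-1.0, -5.0, 2.5]
opening: 0.0386
```

>>> {"fn": "apply_moves", "kwargs": {
  "rows": [
    [[0,0,0.5,0,0,0,0.45],[0,0,1,0,0,0,0.45]]
  ]
}}

```text
time: 15.7
ee_pos: [0.5926, 0.0511, 0.0253]
tcp_rot: [-89.4, 89.9, -10.3]
wrist_force: [-1.5, -8.2, 3.1]
opening: 0.0382
```

>>> {"fn": "apply_moves", "kwargs": {
  "rows": [
    [[0,0,0.5,0,0,0,0.45],[0,0,0.5,0,0,0,0.45]]
  ]
}}

```text
time: 15.9
ee_pos: [0.5926, 0.0511, 0.0253]
tcp_rot: [-114.4, 89.8, -35.4]
wrist_force: [-1.9, -7.7, 2.8]
opening: 0.0386
```

>>> {"fn": "apply_moves", "kwargs": {
  "rows": [
    [[0,0,0.5,0,0,0,0.45],[0,0,1,0,0,0,0.45],[0,0,1.2,0,0,0,0.45],[0,0,1.2,0,0,0,0.45]]
  ]
}}

```text
time: 16.3
ee_pos: [0.5926, 0.0511, 0.0253]
tcp_rot: [-145.8, 89.8, -66.8]
wrist_force: [-2.3, -10.7, 4.7]
opening: 0.0384
```

```bash
python3 - <<'E' 2>/dev/null
from h import *
try: look("9",(140,0,0))
except Exception as e: pass
p=load("scene_9.npz"); c=p["pixels"][170:330,300:480,::-1]; cv2.imwrite("pics/s9c.png",cv2.resize(c,None,fx=4,fy=3.7,interpolation=cv2.INTER_CUBIC))
E
```

```text
t 16.3 bed [[69.7 -0.5]] z 25.3 tooly bed deg 90.02 toolx [ 0.002 -0.004 -1.   ] F [ -2.3 -10.7   4.7] open 38.4 q [  5.  12.  -5.  73.  -0. -74.]
scene caps [140.    0.    0.   19.5  17.5] 0.0 0 nan
scene depth ((142.54464721679688, -2.2605628967285156), (120.09199523925781, 73.92210388183594), 0.5588062405586243) 1290
```

View pics/s9c.png

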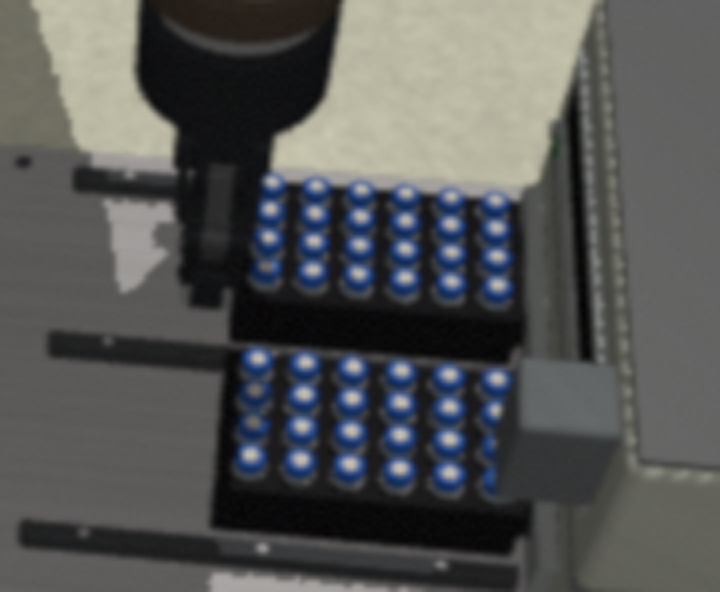

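>>> {"fn": "apply_moves", "kwargs": {
  "rows": [
    [[0,0,-0.5,0,0,0,0.45],[0,0,-2,0,0,0,0.45],[0,0,-5,0,0,0,0.45],[0,0,-12,0,0,0,0.45],[0,0,-22,0,0,0,0.45],[0,0,-32,0,0,0,0.45],[-20,0,-35,0,0,0,0.45],[-55,0,-35,0,0,0,0.45],[-95,0,-40,0,0,0,0.45],[-120,0,-65,0,0,0,0.45],[-120,0,-105,0,0,0,0.45],[-120,0,-145,0,0,0,0.45],[-120,0,-185,0,0,0,0.45],[-120,0,-225,0,0,0,0.45],[-120,0,-250,0,0,0,0.45],[-120,0,-250,0,0,0,0.45],[-120,0,-250,0,0,0,0.45]]
  ]
}}

```text
time: 18.1
ee_pos: [0.5443, -0.1947, 0.1461]
tcp_rot: [-143.5, 89.8, -64.6]
wrist_force: [-0.6, -0.6, -0.2]
opening: 0.0381
```

```bash
python3 - <<'E' 2>/dev/null
from h import *
look("10",(140,0,0))
p=load("top_10.npz"); q=rackfit(p,(140,-100,0)); print("loaded",q)
c=p["pixels"][140:320,120:320,::-1]; cv2.imwrite("pics/t10c.png",np.clip(cv2.resize(c,None,fx=4,fy=3.3,interpolation=cv2.INTER_CUBIC).astype(float)*1.6,0,255))
C=cloud(p);Pb=tobed(C.reshape(-1,3)); z=C[...,2].ravel()
# rack/bed edges: trailing edges of both racks by depth
for y0,y1 in((-28,-8),(-10,10),(8,28),(-125,-112),(-110,-90),(-88,-75)):
    k=(z>.047)&(z<.053)&(Pb[:,1]>y0)&(Pb[:,1]<y1)&(Pb[:,0]>60)&(Pb[:,0]<200); print((y0,y1),Pb[k][:,0].min().round(1),Pb[k][:,0].max().round(1))
E
```

```text
t 18.1 bed [[-180.8   -0. ]] z 146.1 tooly bed deg 89.91 toolx [ 0.002 -0.003 -1.   ] F [-0.6 -0.6 -0.2] open 38.1 q [-20.   8.   4.  86.  -0. -99.]
scene caps [140.    0.    0.   19.5  17.5] 0.0 0 nan
scene depth ((142.64041137695312, -1.8402557373046875), (74.09954071044922, 120.15647888183594), 89.83763122558594) 1387
top caps [ 1.4057e+02 -1.5000e-01  1.0000e-02  1.9000e+01  1.6210e+01] 0.32 22 3.47
top depth ((141.1425323486328, -0.0175018310546875), (120.2785873413086, 72.41077423095703), 0.5604343414306641) 1324
loaded (array([ 1.39704158e+02, -9.62101976e+01, -5.72926358e-04,  1.89776353e+01,
        1.36620205e+01]), np.int64(18), np.float64(3.5312046498653404))
(-28, -8) 81.2 199.6
(-10, 10) 81.0 199.7
(8, 28) 80.9 199.3
(-125, -112) 80.3 200.0
(-110, -90) 80.4 200.0
(-88, -75) 79.8 199.6
```

View pics/t10c.png

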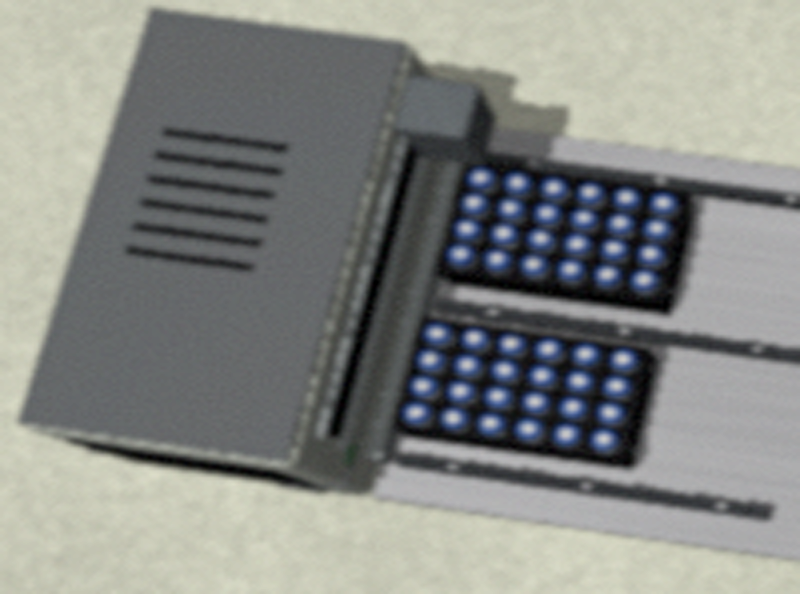

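View pics/scene_10.png

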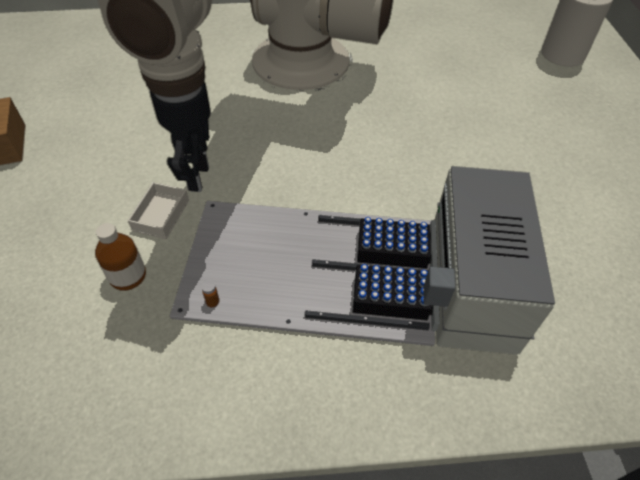

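```bash
python3 -c "
from h import *
bot.job_done()"
```

```text
the job is handed in; nothing more can be done
```

The rack is home against the end stop in the free lane, and I handed the job in at about 18 s of the 59 s allowed.

- **Straightening:** The rack started about 15 mm off the centre line and 10° crooked. I pushed its +y long side with two spread fingertips on the bare part of the bed. That left it 0.6 mm off centre and square to within about 0.1°.
- **Lane push:** I then pushed its trailing end down the lane with both fingertips, square to the lane, at 40 mm/s or less and 4 to 6 N. Near the end I went in 0.5 to 1 mm steps. At the stop the push rose to about 11 N with no further travel. I backed off along the lane before lifting clear.

**Last checks**
- **Position:** The top camera's depth puts the rack's centre at x = 141.1, y = 0.0 mm. Its trailing edge reads 81 mm and the loaded rack's reads 80 mm. The scene camera reads x = 142.6, y = -1.8 mm, which fits the few millimetres of bias it showed earlier.
- **Squareness:** The trailing edge is even to 0.3 mm across most of the rack's width. The whole-rack fits give 0.2 to 0.6° of yaw.
- **Rails:** The last fits leave about 10 mm between the rack and each rail. I saw no sideways jump in force or position to suggest a touch.
- **Other things:** The loaded rack, vial, bottle and tray look unmoved. The final vial-cap fit on the loaded rack was poor, with 18 of 24 caps matched and y off by 4 mm. The picture and its depth edges show it in place.
- **Unexplained:** During the lane push the wrist read 2 to 5 N upward on the tool. I took it for friction at the finger contact and did not find the cause.

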